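Find the rocking caddy cover and press it home

ROBOT

A 7-joint arm with a two-finger parallel gripper is mounted at the origin on a cart in front of the work surface, level with it; the furniture and walls round the work are solid. World frame = base frame: x ahead of the robot, y to its left, z up, the work surface at z = 0. Lengths are in m, angles in degrees, forces in N, time in s.
With the tool pointing down it reaches from about 0.35 to 0.775 m from the base axis. Payload 3.1 kg.
Tool frame: the origin (TCP) lies on the centre line of the jaws, within the pads' length; the fingertips stand 17 mm ahead of it and the grasp point (between the pads) lies 2 mm behind it; z points along the fingers, y is the direction in which the jaws open and shut (so a half turn about z gives the same grasp; the last joint's range is limited). The gripper opens to 85 mm and grips with 20 to 120 N. Pads are 22 mm wide; open, the fingers measure 114 mm over their backs; the gripper's body (76 mm by 85 mm) begins 54 mm behind the grasp point. The pads swing forward as they close: fully open they stand 13 mm farther back than shut.
Start: joints at [-69.998, 17.813, 0.802, 86.603, -0.252, 75.585, -1.558], TCP at [0.209, 0.509, 0.248] pointing down, gripper open.
Joint ranges: [-154.91, 154.91], [-16.99, 109.72], [-72.82, 74.43], [7.12, 147.25], [-82.49, 262.49], [11.32, 116.49], [-174.64, 174.64]. Speed limits (degrees/s): [159.86, 159.86, 180, 180, 180, 180, 180].

INTERFACE

Orientations are given as [roll, pitch, yaw] about the fixed x, y, z axes, in that order (R = Rz(yaw) Ry(pitch) Rx(roll)).
In Python, from plant import env gives the robot as it stands. The module is installed in compiled form; this text tells all that it offers.
- The arm moves only by the tool step_arm, never from a script. Its argument "deltas" is a list that holds one entry, the list of rows, each a list of 7 numbers: the shift along the world's x, y, z in mm, then the turn, a rotation vector about the world's x, y, z in rad, then the finger opening in mm, from 0 to 85.4. In form: [[[dx, dy, dz, rx, ry, rz, hand], ...]]. A call has 1 to 12 rows; each row shifts and turns the pose as measured when the row begins; what a row does not reach is not made up. A row lasts 1/8 s, in which the tool goes at most 62.5 mm and 10.7 degrees, less where a joint would pass 70% of its speed; a pose out of reach is approached as far as the arm can. A call is refused whole if a number of a shift passes 62.5 or a number of a turn 0.188, either way. A call with a gripper value outside its range is refused whole. The fingers move at their own pace and stop on an object; "newtons" is the grip in N (left out, the last holds). Time passes only in rows, so rows that do not move let the fingers close. It gives the time, the measured TCP pose, the force and the opening at its end, in the units of the state.
- env.get_obs(): the state, without advancing time (a new reading comes with each control period).
- env.snapshot(name): name is "scene" or "top"; returns a dict with "image" (480x640x3 uint8, red, green, blue), "fx", "fy", "cx", "cy" (pixels), "position" and "orientation" of the camera in the world. Camera axes: x right, y up, looking along -z (the intrinsics and any distortion apply to the point x, -y, -z); pixel columns grow to the right and rows downward; lengths in m; the calibration is good to about 2 mm. A picture is of the moment at which its call begins. There is no depth.
- env.close_job(): hands the job in, once; it reports no verdict.
The state is a dict: "time": time; "qpos": joint angles; "joint_velocities": joint speeds; "joint_torque": joint torques, N m; "position": TCP position; "tcp_rot": TCP orientation; "contact_force": force on the tool from outside, world axes, zero at the start; "torque": the same for the moment, N m; "finger_gap": opening from 0.0 (shut) to 1.0 (fully open).
Only numpy, scipy, OpenCV 4.12 (cv2) and the standard library are available. Lean on these libraries where they do the work, as an engineer would, in place of code of your own. Each camera call takes 0.05 s, during which the arm holds its last target. There are 200 camera calls.

TASK

One of the four covers on the wooden caddy is not properly home. Press one cover after another near an edge with the fingertips until you find the one that rocks, then press that one down on its middle until it is fully home and no longer rocks. Only press: do not lift the cover, and leave the things around the caddy where they are.

Things in the scene. Friction and masses are not known exactly. Their poses are not given: they have to be found in the camera images.
- caddy: Wooden caddy, fixed on the table: square brown frame 190 x 190 x 56 mm with four square wells, two by two, 84 mm apart, each closed by an identical flat pale-wood cover 74 x 74 mm with a dark stud in its middle. Origin: centre of its underside, on the table; z up. Covers that are home stand with their tops 58 mm above the table, 2 mm over the frame, and do not move when pressed.
- well_1 (a point): Point on the caddy at the middle of the far left well (seen from the robot when the caddy is square to it), at the height of the top face of a cover that is home, 58 mm above the table. Its axes are the caddy's. It does not tell whether the cover there is home.
- well_2 (a point): Point on the caddy at the middle of the far right well (seen from the robot when the caddy is square to it), at the height of the top face of a cover that is home, 58 mm above the table. Its axes are the caddy's. It does not tell whether the cover there is home.
- well_3 (a point): Point on the caddy at the middle of the near left well (seen from the robot when the caddy is square to it), at the height of the top face of a cover that is home, 58 mm above the table. Its axes are the caddy's. It does not tell whether the cover there is home.
- well_4 (a point): Point on the caddy at the middle of the near right well (seen from the robot when the caddy is square to it), at the height of the top face of a cover that is home, 58 mm above the table. Its axes are the caddy's. It does not tell whether the cover there is home.
- cover (a joint): Height of the loose cover above home, m: 0 home, 0.003 to 0.0045 at the start (level), at most 0.010. Its well differs each time and this does not tell which. A stiff plug under its middle holds it up: pressed on the middle it resists with about 9 N, slides down, stops hard at the height of the others and stays there, no longer rocking.
- rock_x (a joint): Rocking of the loose cover about the caddy's x axis, rad: 0 level, positive when its +y edge is up. Pressed gently 30 mm from its centre towards an edge (1 to 3 N), that edge sinks 3 to 4.5 mm, to 0.08 to 0.13 rad, then stops hard; it springs level when let go. Near 0 once home.
- rock_y (a joint): The same about the caddy's y axis: positive when its -x edge is up.
- matchbox: Cardboard matchbox 36 x 57 x 15 mm, lying loose in front of the caddy. Origin: centre of its underside.
- teaspoon: Steel teaspoon 130 x 27 x 11 mm, lying loose to the left of the caddy. Origin: centre of its underside, length along x.
- small_mug: Small white cup with a handle, 63 x 92 x 51 mm, standing loose to the right of the caddy. Origin: centre of its underside.
- tea_box: Lime-green box of tea bags 50 x 74 x 55 mm, standing loose behind the caddy. Origin: centre of its underside.
- spice_jar: Glass spice jar with a mustard-yellow cap, 45 mm across, 100 mm tall, standing loose behind the caddy. Origin: centre of its underside.

How it is judged (in metres and radians):
On the way, in this order (a step that is already met when the one before it is completed fails the run):
1. the loose cover is rocked by pressing it near an edge, before it is seated ((value of joint any of rock_x, rock_y above 0.045 rad or value of joint any of rock_x, rock_y below -0.045 rad) and value of joint cover above 0.002 m), for 0.05 s.
2. the loose cover is pressed fully home (value of joint cover below 0.0012 m and value of joint rock_x between -0.03 and 0.03 rad and value of joint rock_y between -0.03 and 0.03 rad), for 0.2 s.
At the end, for the whole second after the job is handed in: The loose cover stands less than 1.2 mm above its home position and is level within 0.03 rad; the five loose things stand within 20 mm of where they were (all of step 2 and distance of each of matchbox, teaspoon, small_mug, tea_box, spice_jar from where it was at the start of the episode below 0.02 m); the robot touches nothing.
It fails at once if the loose cover is lifted (more than 6.5 mm above home) (value of joint cover above 0.0065 m).
It fails at once if one of the five loose things round the caddy is moved by more than 20 mm, lifted or knocked over (distance of any of matchbox, teaspoon, small_mug, tea_box, spice_jar from where it was at the start of the episode above 0.02 m or angle between any of matchbox, teaspoon, small_mug, tea_box, spice_jar's own z axis and vertical above 0.5 rad).
It also fails if it takes over 51 s, if anything falls off the work surface, if the arm or the gripper's body presses on something with over 40 N, if the wrist force passes 120 N, or if a joint passes its speed limit or range.

## Working session

There is one attempt and no reset: what is moved stays moved. The work goes in short steps, Python scripts to look and compute and a tool call to move; the robot and the scene stay as the last step left them, time stands still between calls to the robot, and variables do not carry over. Pictures are saved under pics/ and viewed, about 8 in all and at most 12, crops included, and the job is handed in when it is done.

Besides the shell and the picture viewer there is one more tool, called after "Emit:" by a JSON object that holds its "api" and its "payload". step_arm: Moves the arm, as the interface text tells. Its arguments: {"type":"object","properties":{"deltas":{"type":"array","items":{"type":"array","items":{"type":"array","items":{"type":"number"}}}},"newtons":{"type":"number"}},"required":["deltas"]}

```bash
mkdir -p pics; cat > h.py <<'E'
import numpy as np, cv2, json
from plant import env
def snap(n,f):
    s=env.snapshot(n); cv2.imwrite(f"pics/{f}.png",s["image"][:,:,::-1]); 
    d={k:(np.array(v).tolist()) for k,v in s.items() if k!="image"}; json.dump(d,open(f"pics/{f}.json","w")); return d
E
python3 - <<'E'
from h import *
for n in("scene","top"): print(snap(n,n+"0"))
print(env.get_obs())
E
```

```text
{'fx': 582.6691604149803, 'fy': 582.6691604149803, 'cx': 319.69853973077477, 'cy': 242.40408938724022, 'position': [0.174253769998659, -0.5287923836700595, 0.7175192214746069], 'orientation': [46.918712591501915, 0.6270212915898571, -35.66273939388689]}
{'fx': 451.85609188240136, 'fy': 451.85609188240136, 'cx': 310.2287396511318, 'cy': 235.59783949635343, 'position': [0.4895806276444296, 0.002994731602203954, 0.9026365013990436], 'orientation': [6.608445416936831, 0.849572903360527, -90.9464725333793]}
{'time': 0.1, 'qpos': array([-69.99859779,  17.85782737,   0.80220489,  86.68395983,
        -0.25168466,  75.58446959,  -1.55788752]), 'joint_velocities': array([-0.10174944, -0.10813248,  0.02724613, -0.18994623,  0.01605769,
        0.08231169, -0.06102316]), 'joint_torque': array([ 7.52628002e-04, -3.80852365e+01,  1.46798305e-01, -2.31239355e+01,
        1.24390359e-02,  8.08496465e-03,  1.91748381e-05]), 'position': array([0.20925911, 0.50795777, 0.2473024 ]), 'tcp_rot': array([-1.79875630e+02,  5.75332382e-03,  1.57613967e+02]), 'contact_force': array([-0.04679953, -0.09945631, -0.57463184]), 'torque': array([ 0.01255716, -0.02843273,  0.00265482]), 'finger_gap': 1.0007987763054353}
```

View pics/top0.png

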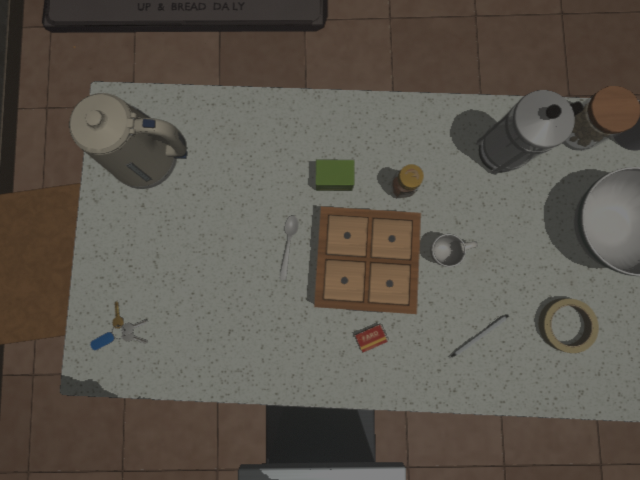

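View pics/scene0.png

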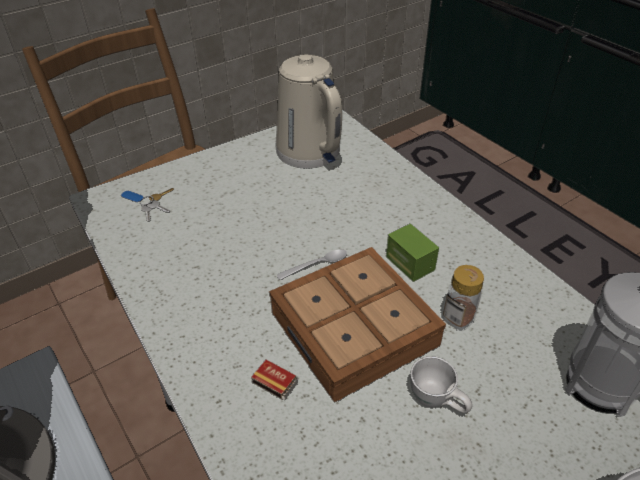

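Top view: studs at about (347,236), (392,239), (344,281) and (390,284), with the caddy nearly square to the robot. The scene view has its studs at about (363,276), (395,314), (316,299) and (346,338). I'll refine these in crops.

```bash
cat >> h.py <<'E'
from scipy.spatial.transform import Rotation as Ro
def ray(f,uv):
    d=json.load(open(f"pics/{f}.json")); R=Ro.from_euler("xyz",d["orientation"],degrees=True).as_matrix()
    v=R@np.array([(uv[0]-d["cx"])/d["fx"],-(uv[1]-d["cy"])/d["fy"],-1]); return np.array(d["position"]),v
def atz(f,uv,z):
    p,v=ray(f,uv); return p+v*(z-p[2])/v[2]
def tri(a,b):
    (p,v),(q,w)=ray(*a),ray(*b); s=np.linalg.lstsq(np.c_[v,-w],q-p,rcond=None)[0]
    A,B=p+s[0]*v,q+s[1]*w; return (A+B)/2,np.linalg.norm(A-B)
E
python3 - <<'E'
from h import *
def studs(f,guess):
    g=cv2.cvtColor(cv2.imread(f"pics/{f}.png"),cv2.COLOR_BGR2GRAY).astype(float); o=[]
    for u,v in guess:
        w=g[v-7:v+8,u-7:u+8]; m=np.clip(np.median(w)*.75-w,0,None); Y,X=np.mgrid[v-7:v+8,u-7:u+8]
        o.append(((X*m).sum()/m.sum(),(Y*m).sum()/m.sum()))
    return np.array(o)
T=studs("top0",[(347,236),(392,239),(344,281),(390,284)]); S=studs("scene0",[(363,276),(395,314),(316,299),(346,338)])
for i in range(4): print(i+1,T[i].round(1),S[i].round(1),*[np.round(x,4) for x in tri(("top0",T[i]),("scene0",S[i]))],atz("top0",T[i],.06).round(4))
a=cv2.imread("pics/top0.png")[200:320,305:430]; b=cv2.imread("pics/scene0.png")[240:400,260:450]
a=cv2.resize(a,(400,384),interpolation=3);b=cv2.resize(b,(400,337),interpolation=3)
im=np.zeros((384,800,3),np.uint8);im[:,:400]=a;im[:337,400:]=b;cv2.imwrite("pics/c.png",cv2.convertScaleAbs(im,alpha=1.5))
E
```

```text
1 [346.7 235. ] [362.6 275.7] [ 0.5874 -0.0547  0.0604] 0.0004 [ 0.5872 -0.0546  0.06  ]
2 [391.4 238.3] [394.4 313.2] [ 0.5801 -0.1386  0.0564] 0.0003 [ 0.5795 -0.1379  0.06  ]
3 [343.9 280. ] [315.8 298.6] [ 0.5035 -0.0474  0.0565] 0.0002 [ 0.5034 -0.0472  0.06  ]
4 [389.2 283.1] [346.  337.1] [ 0.4963 -0.1313  0.0562] 0.0001 [ 0.4962 -0.1307  0.06  ]
```

View pics/c.png

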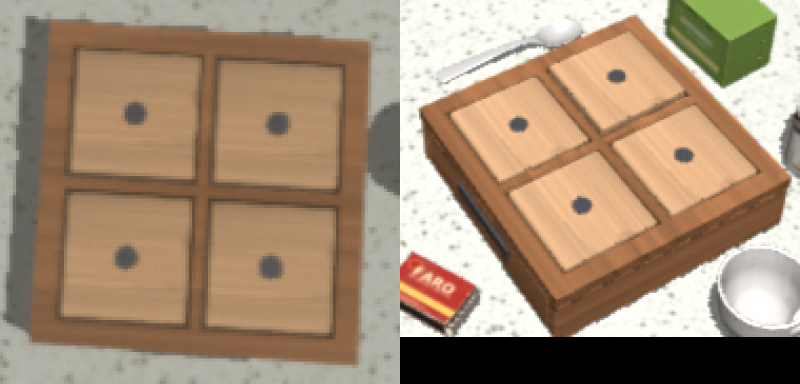

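Well 1's stud triangulates about 4 mm higher than the other three, so I'll test that cover first. The caddy yaw is about -5°. I'm moving over its near edge with the fingers shut.

Emit:
{"api": "step_arm", "payload": {"deltas": [[[29,-46.7,0,0,0,0.025,0],[29,-46.7,0,0,0,0.025,0],[29,-46.7,0,0,0,0.025,0],[29,-46.7,0,0,0,0.025,0],[29,-46.7,0,0,0,0.025,0],[29,-46.7,0,0,0,0.025,0],[29,-46.7,0,0,0,0.025,0],[29,-46.7,0,0,0,0.025,0],[29,-46.7,0,0,0,0.025,0],[29,-46.7,0,0,0,0.025,0],[29,-46.7,0,0,0,0.025,0],[29,-46.7,0,0,0,0.025,0]]], "newtons": 40}}

```text
time: 1.6
position: [0.5586, -0.0669, 0.2421]
tcp_rot: [-179.8, -0.3, 176.3]
contact_force: [0.3, 0.4, -0.2]
finger_gap: 0.002
```

Emit:
{"api": "step_arm", "payload": {"deltas": [[[0,0,0,0,0,0,0],[-3,15,-30,0,0.005,-0.02,0],[0,0,-40,0,0,0,0],[0,0,-40,0,0,0,0],[0,0,-20,0,0,0,0],[0,0,0,0,0,0,0]]]}}

```text
time: 2.35
position: [0.5533, -0.0534, 0.106]
tcp_rot: [-179.7, -0.9, 174.7]
contact_force: [-0.0, -0.3, -0.4]
finger_gap: -0.001
```

Emit:
{"api": "step_arm", "payload": {"deltas": [[[3,1,-10,0,-0.015,0,0],[0,0,-10,0,0,0,0],[0,0,-2,0,0,0,0],[0,0,0,0,0,0,0]]]}}

```text
time: 2.85
position: [0.5582, -0.0513, 0.0851]
tcp_rot: [-179.8, 0.3, 174.7]
contact_force: [0.4, -0.8, -0.2]
finger_gap: 0.001
```

```bash
python3 - <<'E'
from h import *
snap("scene","s1"); i=cv2.imread("pics/s1.png")[180:420,220:520]
cv2.imwrite("pics/s1c.png",cv2.resize(cv2.convertScaleAbs(i,alpha=1.4),(750,600),interpolation=3)); print(env.get_obs()["position"])
E
```

```text
[ 0.55823809 -0.05130526  0.08524745]
```

View pics/s1c.png

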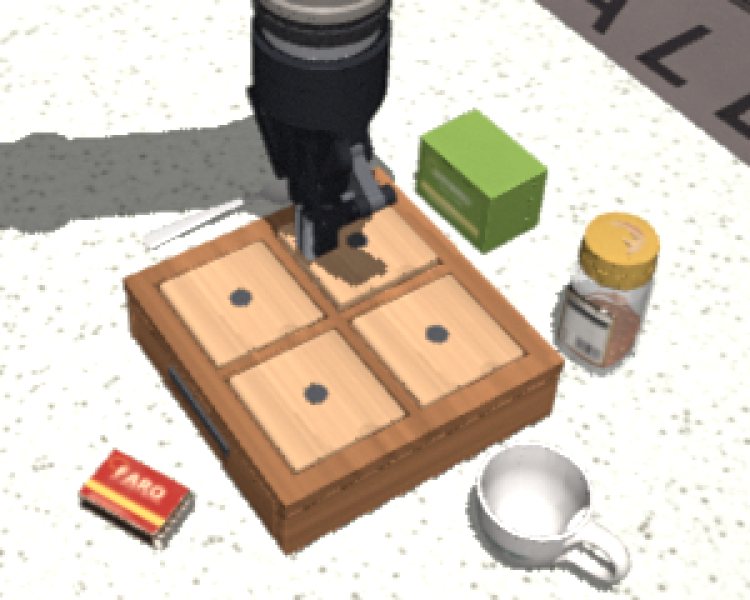

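The fingertips (crop about (312,245)) sit just above the near edge of cover 1, clear of its stud. I'll lower slowly.

Emit:
{"api": "step_arm", "payload": {"deltas": [[[-3,0,-2,0,0,0,0],[0,0,-1.5,0,0,0,0],[0,0,-1.5,0,0,0,0],[0,0,0,0,0,0,0]]]}}

```text
time: 3.4
position: [0.5556, -0.0516, 0.0807]
tcp_rot: [-179.8, 0.4, 174.7]
contact_force: [-0.4, 0.3, -0.2]
finger_gap: 0.002
```

Emit:
{"api": "step_arm", "payload": {"deltas": [[[0,0,-1.5,0,0,0,0],[0,0,0,0,0,0,0]]]}}

```text
time: 3.65
position: [0.5557, -0.0516, 0.0791]
tcp_rot: [-179.8, 0.4, 174.7]
contact_force: [-0.0, -0.1, -0.5]
finger_gap: -0.001
```

Emit:
{"api": "step_arm", "payload": {"deltas": [[[0,0,-1.5,0,0,0,0],[0,0,0,0,0,0,0]]]}}

```text
time: 3.9
position: [0.5555, -0.0516, 0.0778]
tcp_rot: [-179.9, 0.3, 174.7]
contact_force: [-0.4, -0.5, 2.3]
finger_gap: -0.001
```

Emit:
{"api": "step_arm", "payload": {"deltas": [[[0,0,-1,0,0,0,0],[0,0,0,0,0,0,0]]]}}

```text
time: 4.15
position: [0.5553, -0.0516, 0.0771]
tcp_rot: [-179.9, 0.3, 174.7]
contact_force: [-0.2, 0.0, 3.0]
finger_gap: 0.001
```

Emit:
{"api": "step_arm", "payload": {"deltas": [[[0,0,-0.8,0,0,0,0],[0,0,0,0,0,0,0]]]}}

```text
time: 4.4
position: [0.5552, -0.0516, 0.0766]
tcp_rot: [-179.9, 0.3, 174.7]
contact_force: [-1.1, 1.0, 3.7]
finger_gap: 0.001
```

```bash
python3 - <<'E'
from h import *
snap("scene","s2"); a=cv2.imread("pics/s1.png")[235:325,310:430]; i=cv2.imread("pics/s2.png")[235:325,310:430]
cv2.imwrite("pics/s2c.png",cv2.resize(cv2.convertScaleAbs(np.hstack([a,i]),alpha=1.4),(800,300),interpolation=3)); o=env.get_obs();print(o["position"],o["contact_force"],o["torque"])
E
```

```text
[ 0.55517575 -0.05159877  0.07661248] [-1.86963309  0.15434322  4.07349621] [ 0.1100841   0.35189456 -0.01387624]
```

View pics/s2c.png

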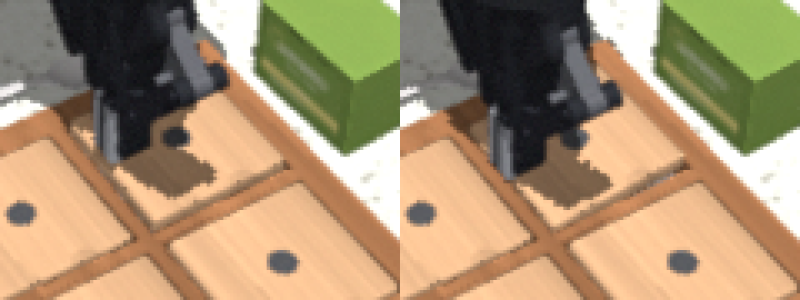

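Seen against the earlier picture, cover 1 clearly tilts: its far edge is up, with a gap showing near (680,175), at a soft 3–4 N. That makes it the loose one. Next I'll lift off and move to the middle.

Emit:
{"api": "step_arm", "payload": {"deltas": [[[0,0,5,0,0,0,0],[0,0,5,0,0,0,0],[16,-1.5,0,0,0,0,0],[16,-1.5,0,0,0,0,0],[0,0,0,0,0,0,0],[0,0,-4,0,0,0,0],[0,0,0,0,0,0,0]]]}}

```text
time: 5.32
position: [0.5874, -0.0545, 0.0828]
tcp_rot: [-179.9, 0.3, 174.7]
contact_force: [0.7, 0.0, 0.5]
finger_gap: -0.001
```

Emit:
{"api": "step_arm", "payload": {"deltas": [[[0,0,-2,0,0,0,0],[0,0,-2,0,0,0,0],[0,0,-1.5,0,0,0,0],[0,0,0,0,0,0,0]]]}}

```text
time: 5.82
position: [0.5868, -0.0544, 0.079]
tcp_rot: [-179.9, 0.4, 174.7]
contact_force: [-0.4, -1.1, 0.4]
finger_gap: -0.002
```

Emit:
{"api": "step_arm", "payload": {"deltas": [[[0,0,-2,0,0,0,0],[0,0,-2,0,0,0,0]]]}}

```text
time: 6.08
position: [0.5871, -0.0544, 0.0771]
tcp_rot: [-180.0, 0.4, 174.7]
contact_force: [-3.2, 0.2, 7.7]
finger_gap: -0.0
```

Emit:
{"api": "step_arm", "payload": {"deltas": [[[0,0,-2,0,0,0,0],[0,0,-2,0,0,0,0],[0,0,-2,0,0,0,0]]]}}

```text
time: 6.45
position: [0.5871, -0.0545, 0.0748]
tcp_rot: [179.9, 0.4, 174.7]
contact_force: [-3.9, 1.0, 10.2]
finger_gap: -0.0
```

Emit:
{"api": "step_arm", "payload": {"deltas": [[[0,0,-2,0,0,0,0],[0,0,-2,0,0,0,0]]]}}

```text
time: 6.7
position: [0.5871, -0.0545, 0.0747]
tcp_rot: [179.8, 0.4, 174.7]
contact_force: [-4.7, 0.3, 12.1]
finger_gap: 0.003
```

Emit:
{"api": "step_arm", "payload": {"deltas": [[[0,0,-4,0,0,0,0],[0,0,-5,0,0,0,0],[0,0,-6,0,0,0,0]]]}}

```text
time: 7.08
position: [0.5872, -0.0546, 0.0741]
tcp_rot: [179.5, 0.5, 174.7]
contact_force: [-13.1, 2.6, 36.3]
finger_gap: -0.002
```

It stopped hard: 36 N moved it only 0.6 mm further. I'll release, then re-check the same near edge for rocking.

Emit:
{"api": "step_arm", "payload": {"deltas": [[[0,0,5,0,0,0,0],[0,0,5,0,0,0,0],[-16,1.5,0,0,0,0,0],[-16,1.5,0,0,0,0,0],[0,0,0,0,0,0,0],[0,0,-4,0,0,0,0],[0,0,0,0,0,0,0]]]}}

```text
time: 7.95
position: [0.5556, -0.0515, 0.0793]
tcp_rot: [179.6, 0.6, 174.7]
contact_force: [0.0, 0.4, 0.1]
finger_gap: -0.0
```

Emit:
{"api": "step_arm", "payload": {"deltas": [[[0,0,-2,0,0,0,0],[0,0,-1,0,0,0,0],[0,0,0,0,0,0,0]]]}}

```text
time: 8.32
position: [0.5565, -0.0518, 0.0758]
tcp_rot: [179.6, 0.6, 174.7]
contact_force: [0.0, 0.2, 0.1]
finger_gap: -0.0
```

Emit:
{"api": "step_arm", "payload": {"deltas": [[[0,0,-1,0,0,0,0],[0,0,-1,0,0,0,0],[0,0,-1,0,0,0,0]]]}}

```text
time: 8.7
position: [0.5567, -0.0518, 0.0744]
tcp_rot: [179.5, 0.6, 174.7]
contact_force: [-3.0, 0.1, 8.0]
finger_gap: 0.002
```

Emit:
{"api": "step_arm", "payload": {"deltas": [[[0,0,-1.5,0,0,0,0],[0,0,-1.5,0,0,0,0]]]}}

```text
time: 8.95
position: [0.5566, -0.0519, 0.0744]
tcp_rot: [179.5, 0.6, 174.7]
contact_force: [-3.5, 0.6, 9.9]
finger_gap: 0.0
```

The edge is now hard at 74.4 mm, which is the same height as the middle, so the cover no longer rocks. I'll retreat upward and look.

Emit:
{"api": "step_arm", "payload": {"deltas": [[[0,0,10,0,0,0,0],[0,0,40,0,0,0,0],[0,0,50,0,0,0,0],[-40,30,30,0,0,0,0],[-40,40,0,0,0,0,0],[-20,50,0,0,0,0,0],[-20,50,0,0,0,0,0],[0,50,0,0,0,0,0],[0,50,0,0,0,0,0],[0,0,0,0,0,0,0],[0,0,0,0,0,0,0]]]}}

```text
time: 10.32
position: [0.4336, 0.2244, 0.2138]
tcp_rot: [179.2, 1.3, 174.5]
contact_force: [-0.0, -0.2, -0.3]
finger_gap: -0.004
```

```bash
python3 - <<'E'
from h import *
snap("top","t3");snap("scene","s3")
def st(f,u,v):
    g=cv2.cvtColor(cv2.imread(f"pics/{f}.png"),cv2.COLOR_BGR2GRAY).astype(float)
    w=g[v-7:v+8,u-7:u+8]; m=np.clip(np.median(w)*.75-w,0,None); Y,X=np.mgrid[v-7:v+8,u-7:u+8]
    return ((X*m).sum()/m.sum(),(Y*m).sum()/m.sum())
for a,b in zip([(347,236),(392,239),(344,281),(390,284)],[(363,276),(395,314),(316,299),(346,338)]): print(np.round(tri(("top0",st("t3",*a)),("scene0",st("s3",*b)))[0],4))
cv2.imwrite("pics/f.png",cv2.resize(np.hstack([cv2.imread("pics/scene0.png")[200:430,240:500],cv2.imread("pics/s3.png")[200:430,240:500]]),(800,354)))
E
```

```text
[ 0.5873 -0.0546  0.0557]
[ 0.5801 -0.1386  0.0564]
[ 0.5035 -0.0474  0.0565]
[ 0.4963 -0.1313  0.0563]
```

View pics/f.png

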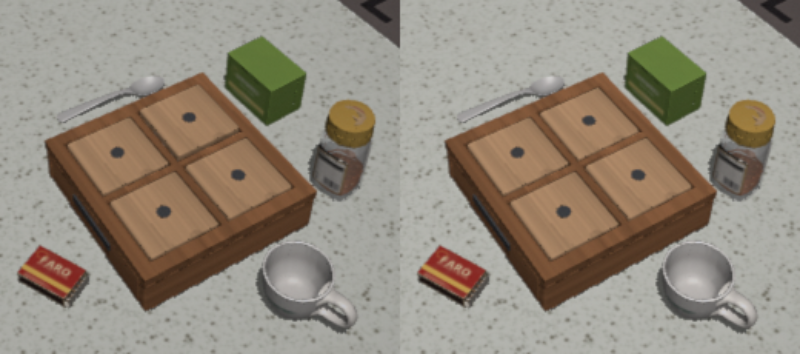

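All four covers now stand level with each other, and the loose things are where they were.

```bash
python3 -c "
from plant import env
print(env.close_job())"
```

```text
the job is handed in; nothing more can be done
None
```

The loose cover was the one in well 1 (far left). It is now pressed home and no longer rocks, and I handed the job in at about 10 s of the 51 s allowed. The hand-in gave no verdict.

- **Finding it:** From two camera views, its stud stood about 4 mm higher than the other three, so I pressed that cover first. Its near edge sank softly at 3–4 N and the picture showed it tilted. I did not need to press the other three. I judged the rocking angle from how far the edge sank (roughly 0.06–0.1 rad), not from a direct reading.
- **Seating it:** Pressed on its middle, it slid down at about 8–10 N and then stopped hard. Pushing to 36 N moved it only 0.6 mm further.
- **Last checks:**
  - The same edge is now hard at 8–10 N, at the same height as the middle.
  - The stud now measures 55.7 mm, against 56.3–56.5 mm for the others, so it agrees within 0.8 mm. All four read about 2 mm under the stated 58 mm, which matches the camera calibration error.
  - The five loose things look unmoved in the before and after pictures, and the arm is clear of everything.

No check failed.

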